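Take the blade cap off one head of a twin desk fan

ROBOT

A 6-joint arm with a two-finger parallel gripper is mounted at the origin on a cart in front of the work surface, level with it; the furniture and walls round the work are solid. World frame = base frame: x ahead of the robot, y to its left, z up, the work surface at z = 0. Lengths are in m, angles in rad, forces in N, time in s.
With the tool pointing down it reaches from about 0.4 to 0.825 m from the base axis. Payload 7 kg.
Tool frame: the origin (TCP) lies midway between the tips of the shut fingers; the grasp point (between the pads) lies 19 mm behind it (grip_point_offset is the distance from the TCP to the grasp point, in m); z points along the fingers, y is the line along which they close (so a half turn about z gives the same grasp; the last joint's range is limited). The gripper opens to 88 mm and grips with 3 to 60 N. Pads are 19 mm wide; open, the fingers measure 130 mm over their backs; the gripper's body (78 mm by 193 mm) begins 47 mm behind the grasp point.
Start: joints at [-0.855, 0.359, 0.012, 0, -1.224, -0.288], TCP at [0.28, -0.614, 0.227] pointing down, gripper open.
Joint ranges: [-3.07, 3.07], [-1.43, 2.12], [-1.02, 1.25], [-3.03, 1.67], [-3.05, -0], [-3.03, 3.03]. Speed limits (rad/s): [2.39, 2.39, 3.01, 3.14, 3.14, 3.14].

INTERFACE

Orientations are given as [roll, pitch, yaw] about the fixed x, y, z axes, in that order (R = Rz(yaw) Ry(pitch) Rx(roll)).
In Python, from station import get_state, grab_frame, camera_params, job_done, grip_point_offset gives the robot as it stands.
- The arm moves only by the shell command python3 -m creep 'ROWS' [FORCE]. ROWS is JSON, a list that holds one entry, the list of rows, each a list of 7 numbers: the finger opening in cm, from 0 to 8.76, then the shift along the tool's x, y, z in cm, then the turn, a rotation vector about the tool's x, y, z in rad. In form: [[[fingers, tx, ty, tz, wx, wy, wz], ...]]. A call has 1 to 20 rows; each row is the pose to reach, as a shift and turn from the pose commanded when the call began, along the tool's axes at that moment; what a row does not reach only later rows make up. A row lasts 1/8 s, in which the tool goes at most 62.5 mm and 10.7 degrees, less where a joint would pass 70% of its speed; a pose out of reach is approached as far as the arm can. A call with a gripper value outside its range is refused whole. The fingers move at their own pace and stop on an object; FORCE is the grip in N (left out, the last holds). Time passes only in rows, so rows that repeat a pose let the fingers close. It gives the time, the measured TCP pose, the force, the opening and the grip force at its end, in the units of the state.
- get_state(): the state, without advancing time (a new reading comes with each control period).
- grab_frame(name): name is "scene" or "top" or "wrist"; returns the picture (384x512x3 uint8, blue, green, red); there is no depth.
- camera_params(name): a dict with "vertical_fov" (degrees; the focal length in pixels is half the picture's height over the tangent of half this angle, whatever the lens; pixels are square), "cx", "cy" (the principal point, pixels), "k1" (the pictures are not rectified: a ray, as slopes to the right and down, at radius r is drawn at 1 + k1 r^2 times it, then the intrinsics apply), "view" (4x4, takes a point from world to camera coordinates). Camera axes: x right, y down, z forward; pixel columns grow to the right and rows downward; lengths in m; the calibration is good to about 2 mm. A picture is of the moment at which its call begins: read the wrist's pose just before it. camera_params takes no time and is no camera call; for the wrist camera it gives the pose at the moment of the call.
- job_done(): hands the job in; it is judged then, once.
The state is a dict: "t": time; "q": joint angles; "qd": joint speeds; "joint_efforts": joint torques, N m; "eef_pos": TCP position; "ee_rot": TCP orientation; "force": force on the tool from outside, world axes, zero at the start; "moment": the same for the moment, N m; "width": finger opening in m; "gripper_force": force on a finger pad.
Only numpy, scipy, OpenCV 4.12 (cv2) and the standard library are available. Lean on these libraries where they do the work, as an engineer would, in place of code of your own. Each camera call takes 0.05 s, during which the arm holds its last target. There are 200 camera calls.

TASK

The blue blade of the twin desk fan has to come out for cleaning: swing the wire guard over it wide open by its tongue, then unscrew the orange blade cap and finish while holding that cap up about 10 cm above the blade, without putting it down. The fan's two blades spin opposite ways, so one of the two caps has a left-hand thread and nothing shows which: try which way this one loosens, and do not pull it off by force. Leave the guard of the grey-bladed head shut, and do not disturb the stapler, glue stick and spectacle case.

Things in the scene. Friction and masses are not known exactly. Their poses are not given: they have to be found in the camera images.
- fan: white twin-head desk fan, fixed on its round base (152 mm across). Both heads face the ceiling, 170 mm apart: blue blade at the fan's +y, grey blade at its -y. Origin: centre of the base's underside, on the desk; x points away from the user, towards the guards' hinges; z up. The blades and shafts do not turn (the motors are locked while it is off)
- hub (a point): centre of the flat top of the blue blade's hub, on the shaft axis, 86 mm above the desk; the cap's underside rests on it. Axes as the fan's. An 18 mm thick threaded shaft stands 20 mm up from here inside the cap. The blue blade (107 mm across) nowhere rises above this height; the wire rim round it, 120 mm across, has its top at 89 mm; beside and above the cap all is open once the guard is open
- cap: orange ribbed round cap of the blue head, axis upright, 38 mm across, 28 mm tall (sides straight over the lower 22 mm), hollow, 45 g; origin: centre of its underside; z up. A steep thread, right-hand (loosens anticlockwise seen from above) or left-hand (loosens clockwise), holds it down
- cap_grip (a point): point on the cap's axis 18 mm above its underside, a good height to grip. Turned the wrong way the cap stops dead within 3 degrees and fingers slip round it. Turned the right way it moves easily, climbs 2 mm and leaves the thread after about 80 degrees; from 82 to 135 degrees it lifts straight off; a stop follows at about 145
- guard (a joint): hinge of the blue head's wire guard: 0 shut (as at the start), up to 1.9 rad open; it tips up and away from the user. The stiff hinge keeps the guard wherever it is left (about 1 N at the tongue moves it)
- guard_tab (a point): grip point on the white tongue of the blue head's guard: the tongue is 12 mm wide across the fan's y, 9 mm thick, 38 mm long and sticks straight out from the guard's front rim; the point is 11 mm from its tip, 150 mm from the hinge axis; shut, it lies 90 mm above the desk
- guard_hinge (a point): middle of the hinge axis of the blue head's guard, 64 mm behind the shaft axis, 90 mm above the desk; the hinge axis runs along the fan's y. The shut guard is a wire cage 120 mm across that rises 43 mm above this height, over the cap
- grey_guard (a joint): hinge of the other head's guard, 0 shut; must stay shut
- stapler: red and black stapler, 145x38x50 mm, bystander; origin at its underside
- glue_stick: upright glue stick, 26 mm across, 86 mm tall, bystander; origin at its underside
- spectacle_case: brown spectacle case, 159x62x42 mm, bystander; origin at its underside

How it is judged:
On the way, in this order (a step that is already met when the one before it is completed fails the run):
1. the blue head's guard has been swung open (value of joint guard above 1.3 rad), for 0.2 s.
2. the cap has been unscrewed, turned a good way round while still on its shaft (angle between the x axis of cap and the x axis of hub, either way round above 0.95 rad and z of cap in the frame of hub below 0.012 m and horizontal distance between cap and hub below 0.006 m).
3. the cap has been lifted off the shaft (z of cap in the frame of hub above 0.03 m), for 0.2 s.
At the end, for the whole second after the job is handed in: the cap is held still in the fingers, its underside more than 50 mm above the hub, touching no part of the fan; the blue head's guard is open past 1.2 rad and the grey head's guard is shut (below 0.1 rad) (z of cap in the frame of hub above 0.05 m and contact force between the fingers and cap above 1 N and contact force between cap and fan below 0.1 N and linear speed of cap below 0.05 m/s and value of joint guard above 1.2 rad and value of joint grey_guard below 0.1 rad); the arm keeps its last pose, push and grip.
It fails at once if the grey head's guard was opened (value of joint grey_guard above 0.15 rad).
It fails at once if a bystander was shoved or knocked over (distance of any of stapler, glue_stick, spectacle_case from where it was at the start of the episode above 0.03 m).
It also fails if it takes over 51 s, if anything falls off the work surface, if the arm or the gripper's body presses on something with over 40 N, if the wrist force passes 120 N, or if a joint passes its speed limit or range.

## Working session

There is one attempt and no reset: what is moved stays moved. The work goes in short steps, Python scripts to look and compute and a shell command to move; the robot and the scene stay as the last step left them, time stands still between calls to the robot, and variables do not carry over. Pictures are saved under pics/ and viewed, at most 10 in all, crops included, and the job is handed in when it is done.

```bash
mkdir -p pics; ls
python3 - <<'E'
from station import *
import cv2
print(get_state(),grip_point_offset)
for n in("scene","top"):
    p=camera_params(n);print(n,p)
    cv2.imwrite(f"pics/{n}0.png",grab_frame(n))
E
```

```text
pics
{'t': 0.0, 'q': array([-8.54871426e-01,  3.59404519e-01,  1.10858290e-02, -3.84410957e-04,
       -1.22409230e+00, -2.88121068e-01]), 'qd': array([-0.00061802,  0.00159893, -0.00010856,  0.00059052, -0.00027893,
       -0.0003047 ]), 'joint_efforts': array([ 1.07157219e-03, -5.82715917e+01,  2.93065041e+01,  6.99700803e+00,
        7.05625236e-03, -1.87296123e-04]), 'eef_pos': array([ 0.27984312, -0.61373099,  0.22561684]), 'ee_rot': array([ 3.13994186e+00, -1.12382176e-04, -2.71391964e+00]), 'force': array([ 0.81429697, -0.53964411, -0.2470805 ]), 'moment': array([-0.03703895,  0.01894554, -0.02383654]), 'gripper_force': 0.0, 'width': 0.08800265753088135} 0.0188
scene {'vertical_fov': 48.8913096547638, 'cx': 259.3404406133269, 'cy': 192.9511325896447, 'k1': -0.060802122588255285, 'view': array([[ 0.72297235, -0.69085563,  0.00542893, -0.44214351],
       [-0.30135833, -0.32241956, -0.89734541,  0.22799774],
       [ 0.62168653,  0.64711987, -0.44129552,  1.19460897],
       [ 0.        ,  0.        ,  0.        ,  1.        ]])}
top {'vertical_fov': 43.59524951907454, 'cx': 252.5473842212322, 'cy': 195.86686684502615, 'k1': -0.11747649317548371, 'view': array([[-1.70556013e-05, -9.99997380e-01, -2.28885714e-03,
        -6.10855375e-02],
       [-9.95486606e-01,  2.34196026e-04, -9.49018556e-02,
         5.78052898e-01],
       [ 9.49021431e-02,  2.27690802e-03, -9.95484002e-01,
         1.42390090e+00],
       [ 0.00000000e+00,  0.00000000e+00,  0.00000000e+00,
         1.00000000e+00]])}
```

View pics/top0.png

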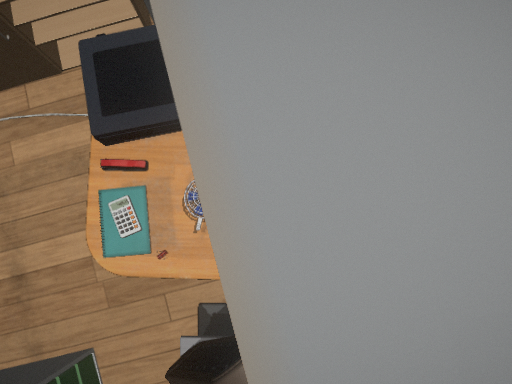

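View pics/scene0.png

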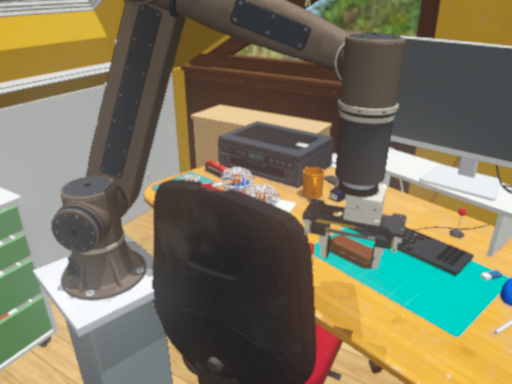

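The top view is partly blocked by something grey. The blue head shows at about (194,200) with its tongue near (198,226), and the stapler is at (124,165). In the scene view the blue head is near (237,178), the grey one near (262,195), and the spectacle case is under the gripper. I'll enlarge both.

```bash
cat > h.py <<'E'
import numpy as np, cv2
from station import *
def K(p):
    f=192/np.tan(np.radians(p["vertical_fov"]/2)); return np.array([[f,0,p["cx"]],[0,f,p["cy"]],[0,0,1]])
def proj(p,X):
    V=p["view"]; r,_=cv2.Rodrigues(V[:3,:3])
    return cv2.projectPoints(np.atleast_2d(np.array(X,float)),r,V[:3,3],K(p),np.array([p["k1"],0,0,0,0]))[0][:,0]
def ray(p,uv):
    u=cv2.undistortPoints(np.array([[uv]],float),K(p),np.array([p["k1"],0,0,0,0]))[0,0]
    R=p["view"][:3,:3]; return -R.T@p["view"][:3,3], R.T@np.r_[u,1]
def onz(p,uv,z):
    o,d=ray(p,uv); return o+d*(z-o[2])/d[2]
E
python3 - <<'E'
import cv2,numpy as np
a=cv2.imread("pics/top0.png")[150:260,160:225]; b=cv2.imread("pics/scene0.png")[150:225,195:320]
a=cv2.resize(a,None,fx=5,fy=5,interpolation=2); b=cv2.resize(b,None,fx=3.5,fy=5,interpolation=2)
o=np.zeros((550,a.shape[1]+b.shape[1],3),np.uint8);o[:550,:a.shape[1]]=a;o[:b.shape[0],a.shape[1]:]=b
cv2.imwrite("pics/z0.png",o);print(o.shape)
from h import *
p=camera_params("top")
for uv,z in [((194,200),.1),((198,226),.09),((124,165),.05)]: print(onz(p,uv,z))
p=camera_params("scene")
for uv,z in [((237,178),.11),((262,195),.11)]: print(onz(p,uv,z))
E
```

```text
(550, 763, 3)
[0.55923045 0.10698    0.1       ]
[0.48489991 0.09586823 0.09      ]
[0.66973596 0.32746375 0.05      ]
[0.55055903 0.05366216 0.11      ]
[ 0.52081492 -0.10686958  0.11      ]
```

View pics/z0.png

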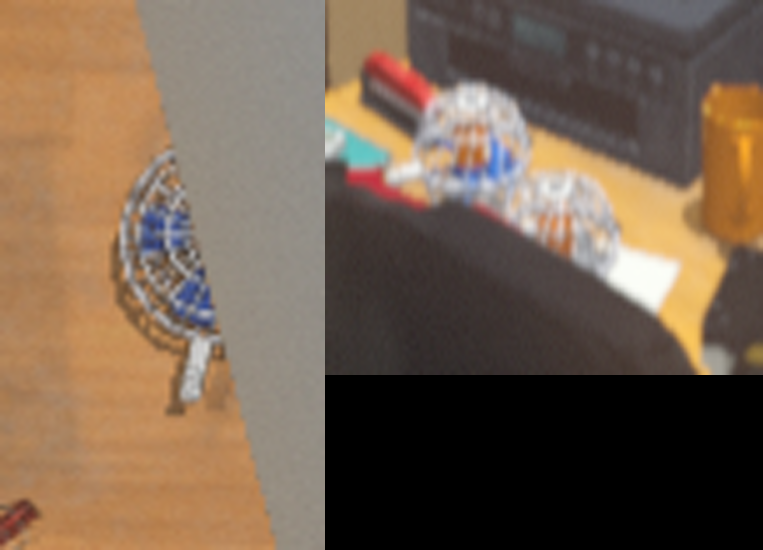

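The tongue runs from (201,218) to its tip at (198,230) in full-frame pixels, so the fan's yaw is about -0.28. Next I'll check the wrist camera's mounting and plan a look from above.

```bash
cat >> h.py <<'E'
from scipy.spatial.transform import Rotation as Ro
def delta(pos,rpy):
    s=get_state(); R0=Ro.from_euler('xyz',s['ee_rot'])
    d=R0.inv().apply(np.array(pos)-s['eef_pos'])*100
    w=(R0.inv()*Ro.from_euler('xyz',rpy)).as_rotvec(); return np.round(d,2),np.round(w,3)
E
python3 - <<'E'
from h import *
p=camera_params("wrist"); s=get_state(); R0=Ro.from_euler('xyz',s['ee_rot'])
C=-p['view'][:3,:3].T@p['view'][:3,3]
print("cam in tool",R0.inv().apply(C-s['eef_pos']),"fwd",R0.inv().apply(p['view'][2,:3]),p['vertical_fov'])
for n in("scene","top"):
    q=camera_params(n);print(n,-q['view'][:3,:3].T@q['view'][:3,3])
t=camera_params("top");print(proj(t,[[0,0,0]]))
print(delta([.28,-.614,.40],s['ee_rot']),delta([.42,.1,.40],[np.pi,0,-.28]),delta([.42,.1,.4],[np.pi,0,-3.42]))
E
```

```text
cam in tool [ 0.08123754 -0.00053018 -0.15846543] fwd [-3.01830401e-01  3.10805442e-04  9.53361585e-01] 68.57481793685223
scene [-0.35430576 -1.0050016   0.73416868]
top [ 0.44031163 -0.06446285  1.47218905]
[[232.35458653 386.95146243]]
(array([-1.000e-02, -0.000e+00, -1.743e+01]), array([0., 0., 0.])) (array([-42.36,  59.16, -17.35]), array([ 1.000e-03,  2.000e-03, -2.434e+00])) (array([-42.36,  59.16, -17.35]), array([ 0.001, -0.001,  0.706]))
```

```bash
python3 -m creep '[[[8.7,0,0,-6,0,0,0],[8.7,0,0,-12,0,0,0],[8.7,-3.5,5,-17.4,0,0,0.06],[8.7,-7,10,-17.4,0,0,0.12],[8.7,-10.5,15,-17.4,0,0,0.18],[8.7,-14,20,-17.4,0,0,0.24],[8.7,-17.5,25,-17.4,0,0,0.3],[8.7,-21,30,-17.4,0,0,0.36],[8.7,-24.5,35,-17.4,0,0,0.42],[8.7,-28,40,-17.4,0,0,0.48],[8.7,-32,45,-17.4,0,0,0.54],[8.7,-35.5,50,-17.4,0,0,0.6],[8.7,-39,55,-17.4,0,0,0.66],[8.7,-42.4,59.2,-17.4,0,0,0.7],[8.7,-42.4,59.2,-17.4,0,0,0.7],[8.7,-42.4,59.2,-17.4,0,0,0.7]]]' 10
python3 - <<'E'
from h import *
p=camera_params("wrist");im=grab_frame("wrist");cv2.imwrite("pics/w1.png",im)
import pickle;pickle.dump(p,open("w1.pkl","wb"))
cv2.imwrite("pics/top1.png",grab_frame("top"))
print(get_state()['q'],get_state()['eef_pos'],proj(p,[[.56,.1,.09],[.52,-.06,.09]]))
E
```

```text
t: 2.1
eef_pos: [0.42, 0.1004, 0.4002]
ee_rot: [-3.141, -0.001, 2.871]
force: [-0.5, -0.7, -0.3]
width: 0.0869
gripper_force: 0.0
[ 6.93202595e-01 -1.27834756e-01 -1.64052946e-01  6.60604982e-05
 -1.53439392e+00 -2.53692825e+00] [0.42000479 0.09953119 0.40067569] [[275.6014565  225.23071366]
 [185.06859298 227.33473918]]
```

View pics/w1.png

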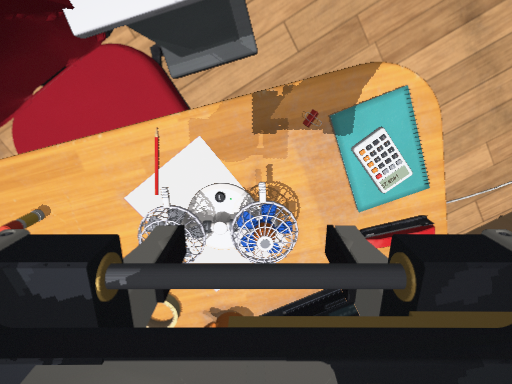

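Here the user's side is up. The blue head is at about (265,235) with its tongue at (264,190), the grey head is at (172,232) with its tongue at (166,193), the stapler is at (395,228), and brown items sit near the bottom. I'll zoom in on the heads.

Run:
```python
import cv2,numpy as np
a=cv2.imread("pics/w1.png")[170:275,130:310]
cv2.imwrite("pics/z1.png",cv2.resize(a,None,fx=4.4,fy=4.4,interpolation=2))
```

```text
(no output)
```

View pics/z1.png

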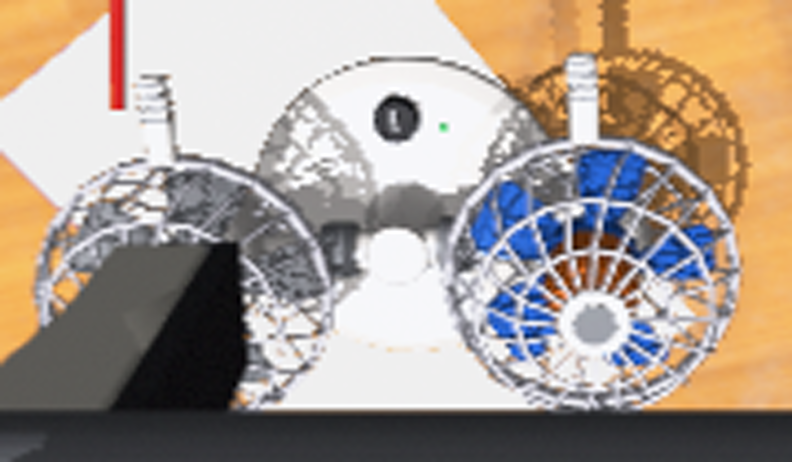

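Run:
```python
from h import *
import pickle
from scipy.optimize import least_squares
p=pickle.load(open("w1.pkl","rb"))
px=lambda u,v:(130+(u+.5)/4.4-.5,170+(v+.5)/4.4-.5)
obs=np.array([px(581,56),px(153,77),px(595,323)])
L=np.array([[-.097,.085,.094],[-.097,-.085,.094],[0,.085,.134]])
def W(v,l): c,s=np.cos(v[2]),np.sin(v[2]);return np.c_[v[0]+c*l[:,0]-s*l[:,1],v[1]+s*l[:,0]+c*l[:,1],l[:,2]]
r=least_squares(lambda v:(proj(p,W(v,L))-obs).ravel(),[.55,0,-.28])
print(r.x,r.fun)
v=r.x
print("tab,hub,hinge",W(v,np.array([[-.086,.085,.09],[0,.085,.086],[.064,.085,.09]])))
t=camera_params("top");print(proj(t,W(v,np.array([[-.097,.085,.094],[-.059,.085,.094]]))))
```

```text
[ 0.54965506 -0.00606388 -0.21606413] [ 0.3665101  -0.47394946 -0.8117531  -0.11452037  0.4335613   0.71321308]
tab,hub,hinge [[0.48387755 0.09539705 0.09      ]
 [0.56787795 0.07695977 0.086     ]
 [0.63038987 0.06323901 0.09      ]]
[[197.14760514 230.05367586]
 [200.09043374 217.14134068]]
```

The fit agrees with the top view to about 1 px. Next I'll move to a spot above the tongue.

Run:
```python
from h import *
print(delta([.484,.0954,.125],[np.pi,0,np.pi-.216]))
```

```text
(array([-6.27,  1.32, 27.57]), array([ 0.   ,  0.   , -0.057]))
```

```bash
python3 -m creep '[[[4.5,-2,0.4,5,0,0,-0.02],[4.5,-4,0.8,10,0,0,-0.04],[4.5,-6.3,1.3,15,0,0,-0.057],[4.5,-6.3,1.3,20,0,0,-0.057],[4.5,-6.3,1.3,24,0,0,-0.057],[4.5,-6.3,1.3,27.5,0,0,-0.057],[4.5,-6.3,1.3,27.5,0,0,-0.057],[4.5,-6.3,1.3,27.5,0,0,-0.057]]]' 8
python3 - <<'E'
from h import *
import pickle
p=camera_params("wrist");im=grab_frame("wrist")
pickle.dump(p,open("w2.pkl","wb"));cv2.imwrite("pics/w2.png",im)
print(get_state()['q'],get_state()['eef_pos'],proj(p,[[.484,.0954,.09],[.4731,.0978,.094],[.568,.077,.134]]))
E
```

```text
t: 3.2
eef_pos: [0.4853, 0.0957, 0.1271]
ee_rot: [3.141, 0.002, 2.926]
force: [0.4, 0.5, 0.0]
width: 0.0448
gripper_force: 0.0
[ 5.93630835e-01  1.53060827e-01 -5.17192812e-01  6.23679210e-04
 -8.97724381e-01 -2.38040148e+00] [0.48551629 0.09603039 0.12743975] [[254.27781856 212.36216818]
 [254.27195052 200.12160126]
 [254.23472656 352.39854556]]
```

View pics/w2.png

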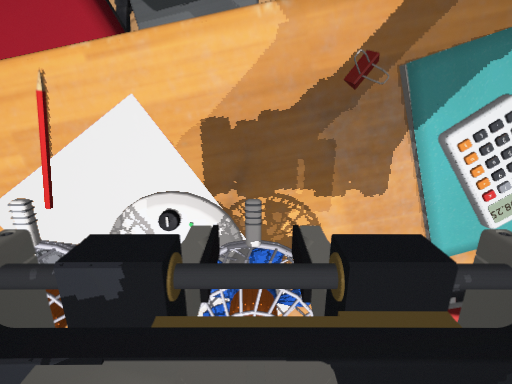

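The tongue's tip shows at (253.5,200), against a prediction of (254,200). Descend and close on it.

```bash
python3 -m creep '[[[4.5,0.15,-0.05,2.8,0,0,0],[4.5,0.15,-0.05,5.6,0,0,0],[4.5,0.15,-0.05,5.6,0,0,0],[0.5,0.15,-0.05,5.6,0,0,0],[0.5,0.15,-0.05,5.6,0,0,0],[0.5,0.15,-0.05,5.6,0,0,0],[0.5,0.15,-0.05,5.6,0,0,0]]]' 8
```

```text
t: 4.12
eef_pos: [0.4827, 0.0948, 0.07]
ee_rot: [-3.14, -0.0, 2.927]
force: [4.1, -10.8, 4.0]
width: 0.0116
gripper_force: 8.0
```

```bash
python3 -m creep '[[[0.5,-0.07,0,-1.5,0,0,0],[0.5,-0.3,0,-2.98,0,0,0],[0.5,-0.67,0,-4.43,0,0,0],[0.5,-1.18,0,-5.84,0,0,0],[0.5,-1.84,0,-7.19,0,0,0],[0.5,-2.62,0,-8.47,0,0,0],[0.5,-3.53,0,-9.66,0,0,0],[0.5,-4.55,0,-10.76,0,0,0],[0.5,-5.68,0,-11.75,0,0,0],[0.5,-6.9,0,-12.62,0,0,0],[0.5,-8.2,0,-13.37,0,0,0],[0.5,-9.56,0,-13.98,0,0,0],[0.5,-11,0,-14.45,0,0,0],[0.5,-12.45,0,-14.78,0,0,0],[0.5,-13.94,0,-14.96,0,0,0],[0.5,-15.44,0,-15,0,0,0],[0.5,-16.93,0,-14.87,0,0,0],[0.5,-18.41,0,-14.61,0,0,0],[0.5,-18.41,0,-14.61,0,0,0],[0.5,-18.41,0,-14.61,0,0,0]]]'
python3 - <<'E'
from h import *
im=grab_frame("scene")[120:260,170:350]
cv2.imwrite("pics/s3.png",cv2.resize(im,None,fx=4,fy=4,interpolation=2))
E
```

```text
t: 6.62
eef_pos: [0.6628, 0.0549, 0.2158]
ee_rot: [-3.14, -0.0, 2.926]
force: [-0.0, -7.3, -1.3]
width: 0.0118
gripper_force: 8.0
```

View pics/s3.png

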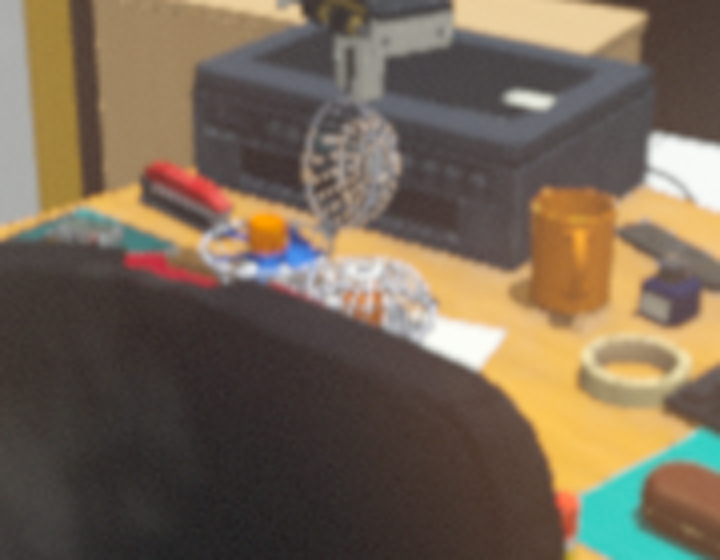

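The guard stands open and is held at its tongue, and the blue cap is exposed at zoomed (267,232). Now I'll let go upward and move over the cap.

```bash
python3 - <<'E'
from h import *
print(delta([.568,.077,.16],[np.pi,0,np.pi-.216]))
E
python3 -m creep '[[[4.5,0,0,0,0,0,0],[4.5,0,0,0,0,0,0],[4.5,0,0,0,0,0,0],[4.5,0,0,-3,0,0,0],[4.5,0,0,-6,0,0,0],[5.5,3,0,-7,0,0,0],[5.5,6,0,-7,0,0,0],[5.5,9.75,0,-3,0,0,0],[5.5,9.75,0,1.5,0,0,0],[5.5,9.75,0,5.5,0,0,0],[5.5,9.75,0,5.5,0,0,0],[5.5,9.75,0,5.5,0,0,0]]]'
python3 - <<'E'
from h import *
p=camera_params("wrist");im=grab_frame("wrist")
cv2.imwrite("pics/w4.png",im)
print(get_state()['eef_pos'],proj(p,[[.568,.077,.114],[.549,.0812,.114]]),delta([.568,.077,.0875],[np.pi,0,np.pi-.216]))
E
```

```text
(array([9.72, 0.14, 5.58]), array([-0.002, -0.   ,  0.   ]))
t: 8.18
eef_pos: [0.5685, 0.0777, 0.1623]
ee_rot: [3.141, 0.002, 2.927]
force: [-0.3, -0.3, 0.9]
width: 0.055
gripper_force: 0.0
[0.56875825 0.07778059 0.16266804] [[254.04789743 207.94474894]
 [254.101779   184.22816653]] (array([ 0.08, -0.1 ,  7.52]), array([0.001, 0.002, 0.001]))
```

View pics/w4.png

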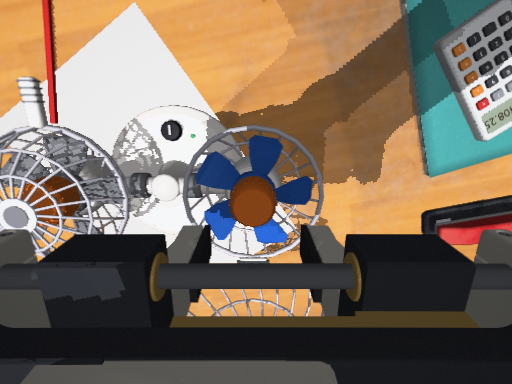

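The cap is centred near (253,201) between the fingers, and the open guard shows at the bottom, around (255,300). I'll segment the cap to check its position.

Run:
```python
from h import *
im=cv2.imread("pics/w4.png");p=camera_params("wrist")
h=cv2.cvtColor(im,cv2.COLOR_BGR2HSV)
m=cv2.inRange(h,(4,170,40),(16,255,220));m[:,:222]=0;m[:,285:]=0;m[:165]=0;m[235:]=0
n,l,st,c=cv2.connectedComponentsWithStats(m);k=1+st[1:,4].argmax();print(st[k],c[k])
t=np.linspace(0,2*np.pi,72)
for z,r in((.086,.019),(.108,.019),(.114,.015)):
    q=proj(p,np.c_[.568+r*np.cos(t),.077+r*np.sin(t),0*t+z]);print(z,q.min(0),q.max(0))
```

```text
[ 229  176   48   51 1831] [252.5314036  201.39377389]
0.086 [232.38486624 175.05801876] [275.44080351 215.80467782]
0.108 [230.32253821 182.18896334] [277.34880951 226.24613427]
0.114 [234.76976579 189.34328724] [272.84832409 224.90261373]
```

```bash
python3 -m creep '[[[5.5,0.1,-0.13,3,0,0,0],[5.5,0.1,-0.13,6,0,0,0],[5.5,0.1,-0.13,7.4,0,0,0],[5.5,0.1,-0.13,7.4,0,0,0],[3,0.1,-0.13,7.4,0,0,0],[3,0.1,-0.13,7.4,0,0,0],[3,0.1,-0.13,7.4,0,0,0],[3,0.1,-0.13,7.4,0,0,0]]]' 15
python3 -c "
from h import *;s=get_state();print(s['moment'],s['eef_pos'],s['q'])"
python3 -m creep '[[[3,0,0,0,0,0,-0.06],[3,0,0,0,0,0,-0.12],[3,0,0,0,0,0,-0.12]]]'
python3 -c "
from h import *;s=get_state();print(s['moment'],s['ee_rot'],s['q'])"
```

```text
t: 9.22
eef_pos: [0.5667, 0.0764, 0.0877]
ee_rot: [3.141, 0.001, 2.927]
force: [-2.6, 0.5, 5.9]
width: 0.0376
gripper_force: 15.0
[-0.14700422  0.56483962  0.02097521] [0.5666949  0.07639278 0.08773066] [ 4.76320971e-01  3.18549032e-01 -3.97861477e-01  5.18141188e-04
 -8.52983801e-01 -2.26233300e+00]
t: 9.6
eef_pos: [0.5665, 0.076, 0.0876]
ee_rot: [-3.142, 0.001, 3.047]
force: [-1.4, -2.3, 6.0]
width: 0.0378
gripper_force: 15.0
[-0.78508977  0.35840036 -0.33055568] [-3.14155765e+00  8.82848373e-04  3.04686807e+00] [ 4.75891627e-01  3.18669458e-01 -3.98210445e-01  6.72072520e-04
 -8.53192465e-01 -2.14185431e+00]
```

Turning anticlockwise meets a hard stop (moment -0.33 N m). Try clockwise.

```bash
python3 -m creep '[[[3,0,0,0,0,0,0.06],[3,0,0,0,0,0,0.12],[3,0,0,0,0,0,0.18],[3,0,0,0,0,0,0.24],[3,0,0,0,0,0,0.24]]]'
python3 -c "
from h import *;s=get_state();print(s['moment'],s['ee_rot'],s['q'])"
```

```text
t: 10.22
eef_pos: [0.5668, 0.0764, 0.0876]
ee_rot: [3.141, 0.001, 2.807]
force: [-1.2, -0.4, 5.0]
width: 0.0374
gripper_force: 15.0
[-0.31173696  0.17888108 -0.03230562] [3.14084545e+00 1.41736154e-03 2.80679466e+00] [ 4.76217290e-01  3.18837337e-01 -3.97879941e-01  6.81202948e-04
 -8.52561227e-01 -2.38225896e+00]
```

Clockwise turns freely, so this cap has a left-hand thread. Finish the stroke, go back and take a new grip.

```bash
python3 -m creep '[[[3,0,0,-0.02,0,0,0.08],[3,0,0,-0.04,0,0,0.16],[3,0,0,-0.06,0,0,0.24],[3,0,0,-0.08,0,0,0.3],[3,0,0,-0.08,0,0,0.3],[5,0,0,-0.08,0,0,0.3],[5,0,0,-0.08,0,0,0.3],[5,0,0,-0.08,0,0,0.14],[5,0,0,-0.08,0,0,-0.02],[5,0,0,-0.08,0,0,-0.18],[5,0,0,-0.08,0,0,-0.34],[5,0,0,-0.08,0,0,-0.5],[5,0,0,-0.08,0,0,-0.5],[3,0,0,-0.08,0,0,-0.5],[3,0,0,-0.08,0,0,-0.5],[3,0,0,-0.08,0,0,-0.5],[3,0,0,-0.08,0,0,-0.5]]]'
python3 -c "
from h import *;s=get_state();print(s['moment'],s['ee_rot'],s['q'])"
```

```text
t: 12.35
eef_pos: [0.5661, 0.0763, 0.0874]
ee_rot: [3.142, -0.0, -2.977]
force: [0.2, 0.2, -0.4]
width: 0.038
gripper_force: 15.0
[-0.01521269  0.0126592  -0.00831129] [ 3.14158114e+00 -1.01794938e-04 -2.97731091e+00] [ 4.76299814e-01  3.18863335e-01 -3.97989034e-01 -5.59824062e-05
 -8.54037303e-01 -1.88277762e+00]
```

```bash
python3 -m creep '[[[3,0,0,-0.02,0,0,0.14],[3,0,0,-0.04,0,0,0.28],[3,0,0,-0.06,0,0,0.42],[3,0,0,-0.08,0,0,0.56],[3,0,0,-0.1,0,0,0.7],[3,0,0,-0.12,0,0,0.82],[3,0,0,-0.12,0,0,0.82]]]'
python3 -c "
from h import *;s=get_state();print(s['moment'],s['ee_rot'],s['q'][5])"
python3 -m creep '[[[5,0,0,0,0,0,0],[5,0,0,0,0,0,0],[5,0,0,0,0,0,-0.16],[5,0,0,0,0,0,-0.32],[5,0,0,0,0,0,-0.48],[5,0,0,0,0,0,-0.64],[5,0,0,0,0,0,-0.64],[3,0,0,0,0,0,-0.64],[3,0,0,0,0,0,-0.64],[3,0,0,0,0,0,-0.64],[3,0,0,0,0,0,-0.64]]]'
python3 -c "
from h import *;s=get_state();print(s['moment'],s['ee_rot'],s['q'][5])"
```

```text
t: 13.22
eef_pos: [0.5661, 0.0763, 0.0887]
ee_rot: [-3.142, -0.0, 2.487]
force: [-0.8, 0.1, -0.5]
width: 0.0384
gripper_force: 15.0
[-0.07027235 -0.01998295 -0.03248125] [-3.14155876e+00 -3.09600223e-05  2.48694612e+00] -2.7017557549705127
t: 14.6
eef_pos: [0.5661, 0.0763, 0.0887]
ee_rot: [-3.142, -0.0, 3.126]
force: [-0.4, -1.5, 0.3]
width: 0.0374
gripper_force: 15.0
[-0.01949712  0.01336866 -0.07263246] [-3.14158173e+00 -1.84018359e-05  3.12593811e+00] -2.062737952651227
```

```bash
python3 -m creep '[[[3,0,0,-0.02,0,0,0.13],[3,0,0,-0.04,0,0,0.26],[3,0,0,-0.05,0,0,0.39],[3,0,0,-0.05,0,0,0.5],[3,0,0,-0.05,0,0,0.5],[3,0,0,-0.05,0,0,0.5]]]'
python3 -c "
from h import *;s=get_state();print(s['moment'],s['ee_rot'],s['q'][5])"
python3 -m creep '[[[3,0,0,-0.1,0,0,0],[3,0,0,-0.2,0,0,0],[3,0,0,-0.3,0,0,0],[3,0,0,-0.4,0,0,0],[3,0,0,-0.4,0,0,0]]]'
```

```text
t: 15.35
eef_pos: [0.5662, 0.0763, 0.0891]
ee_rot: [3.142, -0.0, 2.629]
force: [-0.6, 0.0, -0.2]
width: 0.0375
gripper_force: 15.0
[-0.03075312 -0.00219014 -0.05838258] [ 3.14156412e+00 -2.04321601e-05  2.62864391e+00] -2.560009355218269
t: 15.98
eef_pos: [0.5662, 0.0763, 0.0933]
ee_rot: [3.141, 0.0, 2.626]
force: [-0.2, 1.0, -0.2]
width: 0.0373
gripper_force: 15.0
```

No pull resistance, so the cap is off the thread. Lift it.

```bash
python3 -m creep '[[[3,0,0,-0.7,0,0,0],[3,0,0,-1.4,0,0,0],[3,0,0,-2.1,0,0,0],[3,0,0,-2.8,0,0,0],[3,0,0,-3.5,0,0,0],[3,0,0,-4.5,0,0,0],[3,0,0,-5.5,0,0,0],[3,0,0,-6.5,0,0,0],[3,0,0,-7.5,0,0,0],[3,0,0,-8.5,0,0,0],[3,0,0,-9.2,0,0,0],[3,0,0,-9.6,0,0,0],[3,0,0,-9.6,0,0,0],[3,0,0,-9.6,0,0,0],[3,0,0,-9.6,0,0,0],[3,0,0,-9.6,0,0,0]]]'
python3 - <<'E'
from h import *
a=grab_frame("scene")[100:240,185:285];b=grab_frame("wrist")
cv2.imwrite("pics/s5.png",np.hstack([cv2.resize(a,(274,384),interpolation=2),b]))
E
```

```text
t: 17.98
eef_pos: [0.5661, 0.0762, 0.1889]
ee_rot: [-3.141, -0.0, 2.626]
force: [0.7, -1.0, -0.2]
width: 0.0377
gripper_force: 15.0
```

View pics/s5.png

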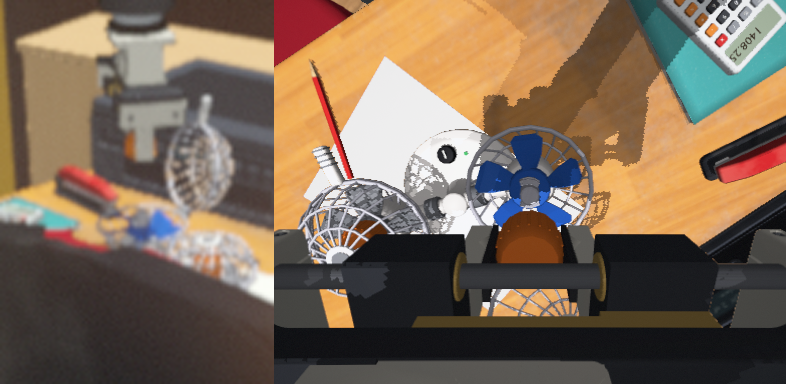

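The cap is held between the fingers at (530,240), well above the bare shaft at (530,190). The blue guard stands open and the grey guard is shut.

```bash
python3 -c "
from station import *;print(job_done())"
```

```text
the job is handed in; nothing more can be done
None
```

I opened the blue guard, unscrewed its cap clockwise (it has the left-hand thread), and handed the job in at about 18 s of the 51 s allowed with the cap held about 10 cm above the hub; the grey guard stayed shut and nothing touched the bystanders as far as I saw, but no verdict came back.

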